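# Tuck the missing drip strip under the tray's lap and hold it down

### The arm

A 6-joint arm with a two-finger parallel gripper is mounted at the origin on the work surface. World frame = base frame: x ahead of the robot, y to its left, z up, the work surface at z = 0. Lengths are in m, angles in rad, forces in N, time in s.
With the tool pointing down it reaches from about 0.3 to 0.825 m from the base axis. Payload 5.4 kg.
Tool frame: the origin (TCP) lies at the very end of the fingers, on their centre line; the grasp point (between the pads) lies 19 mm behind it (env.grasp_offset is the distance from the TCP to the grasp point, in m); z points along the fingers, y is the direction in which the jaws open and shut (so a half turn about z gives the same grasp; the last joint's range is limited). The gripper opens to 92 mm and grips with 3 to 60 N. Pads are 20 mm wide; open, the fingers measure 128 mm over their backs; the gripper's body (75 mm by 189 mm) begins 69 mm behind the grasp point.
Start: joints at [1.136, 0.158, 1.597, -0, 1.386, -0.21], TCP at [0.128, 0.561, 0.215] pointing down, gripper open.
Joint ranges: [-2.91, 2.91], [-0.94, 2.29], [0.18, 2.7], [-1.29, 4.43], [0.17, 2.64], [-3, 3]. Speed limits (rad/s): [2.57, 2.57, 3.14, 3.14, 3.14, 3.14].

### API

Orientations are given as a unit quaternion [x, y, z, w].
In Python, from station import env, planner, sensors, viewer, nets gives the robot as it stands. Calls block until the motion is done:
- env.move_pose(position, orientation): joint-space move of the TCP to a pose.
- env.move_l(position, rotation=None, max_speed=0.15): straight line of the TCP; rotation=None keeps the orientation; max_speed is the mean speed in m/s.
- env.move_j(angles): joint-space move.
- env.ungrasp() and env.clamp(squeeze=None): open the fingers fully, or close them until they stop; squeeze is the grip in N (None keeps the last).
- env.hold(seconds).
- planner.ik(position, orientation): joint angles nearest the present ones, or None.
- sensors.get_state(): the state.
- viewer.grab_frame(name): name is "scene" or "top"; returns the picture (400x640x3 uint8, blue, green, red); there is no depth.
- viewer.camera_model(name): a dict with "K" (3x3 intrinsics, pixels), "dist_coeffs" ([k1, k2, p1, p2, k3] as OpenCV has them; the pictures are not rectified), "T" (4x4, takes a point from camera to world coordinates). Camera axes: x right, y up, looking along -z (the intrinsics and any distortion apply to the point x, -y, -z); pixel columns grow to the right and rows downward; lengths in m; the calibration is good to about 2 mm. A picture is of the moment at which its call begins. camera_model takes no time and is no camera call.
A pose or a line that the arm cannot do raises env.MotionError and nothing moves.
- env.hand_in(): hands the job in, once; it reports no verdict.
Trained networks look in the newest picture that a camera, given by its name, has taken for a name from the list of things; names that differ only in an ending like _2 or _b are one class to them, and where a whole thing is asked for, a point or a joint stands for the part that bears it (a point fixed in the world has none). Each returns a list of dicts, best first, with "score" (0 to 1); they miss things now and then, are a little off and sometimes report something else, mostly with a low value. They report only what shows in the picture. A call takes as long as a camera call. They do not tell look-alikes from the thing itself.
- nets.cut_out(label, camera): "region" (400x640 bool, what is visible of it) and "rect" ([centre column, centre row, width, height] in pixels, round what is visible of it).
The state is a dict: "clock": time; "q": joint angles; "joint_velocities": joint speeds; "joint_torque": joint torques, N m; "position": TCP position; "orientation": TCP orientation; "wrist_force": force on the tool from outside, world axes, zero at the start; "ft_torque": the same for the moment, N m; "gripper_width": opening from 0.0 (shut) to 1.0 (fully open).
Only numpy, scipy, OpenCV 4.12 (cv2) and the standard library are available. Lean on these libraries where they do the work, as an engineer would, in place of code of your own. Each camera call takes 0.05 s, during which the arm holds its last target. There are 200 camera calls.

### The job

One of the two drip trays already has its full-width metal strip under the sloping lap plate along its front; the other is missing its strip. Take the loose full-width strip (not the short one), tuck its long edge under the lap of the tray that has none, fully home and centred, without lifting the lap or disturbing the fitted strip and the other things on the counter, and finish still holding the strip, pressing it firmly flat onto the counter: do not let go.

Things in the scene. Friction and masses are not known exactly. Their poses are not given: they have to be found in the camera images.
- tray_1: Fixed steel drip tray, one of two alike; only one has a strip under its lap. Origin: on the counter below the middle of the lap's free edge; x level into the tray, away from the robot, y along the edge. At x = 30 mm the tray's front face stops a strip under the lap (home). Tray 230 mm wide (y), to x = 230 mm, 28 mm high; glass jars to 175 mm high stand from x = 120 mm on.
- tray_2: Fixed steel drip tray, one of two alike; only one has a strip under its lap. Origin: on the counter below the middle of the lap's free edge; x level into the tray, away from the robot, y along the edge. At x = 30 mm the tray's front face stops a strip under the lap (home). Tray 230 mm wide (y), to x = 230 mm, 28 mm high; glass jars to 175 mm high stand from x = 120 mm on.
- strip_a: One of two alike full-width strips: aluminium plate 80 (x) by 170 (y) by 4 mm, 0.2 kg, wooden grip bar upright on it from x = -35 to +5 mm, 14 wide (y), top at 44 mm. Origin: centre of underside. Tucking edge: x = +40. Home: axes along the tray's, origin at x = -10, y = 0 mm in tray frame. One is tucked already, the other lies loose nearer the robot.
- strip_b: One of two alike full-width strips: aluminium plate 80 (x) by 170 (y) by 4 mm, 0.2 kg, wooden grip bar upright on it from x = -35 to +5 mm, 14 wide (y), top at 44 mm. Origin: centre of underside. Tucking edge: x = +40. Home: axes along the tray's, origin at x = -10, y = 0 mm in tray frame. One is tucked already, the other lies loose nearer the robot.
- strip_c: A short strip, a bystander: the same plate and grip bar, but only 100 mm wide along y; lies loose on the counter. Origin: centre of its underside.
- strip_a_left (a point): Left (+y) end of the tucking edge of strip_a, on the underside (x = +40 mm, y = +85 mm in its frame).
- strip_a_right (a point): Right (-y) end of the tucking edge of strip_a, on the underside (x = +40 mm, y = -85 mm in its frame).
- strip_b_left (a point): Left (+y) end of the tucking edge of strip_b, on the underside (x = +40 mm, y = +85 mm in its frame).
- strip_b_right (a point): Right (-y) end of the tucking edge of strip_b, on the underside (x = +40 mm, y = -85 mm in its frame).
- lap_1 (a joint): Angle of tray_1's lap plate, rad: 0 resting (at start), grows as its free edge lifts (0.01 rad = 0.8 mm). Aluminium, 220 mm (y) by 80 mm (x), 3 mm thick, 0.15 kg, swings freely; slopes from its hinge (tray x = 80, z = 22 mm) down to the free edge (x = 0), underside there 9 mm above the counter. The slot below is open at both sides.
- lap_2 (a joint): Angle of tray_2's lap plate, rad: 0 resting (at start), grows as its free edge lifts (0.01 rad = 0.8 mm). Aluminium, 220 mm (y) by 80 mm (x), 3 mm thick, 0.15 kg, swings freely; slopes from its hinge (tray x = 80, z = 22 mm) down to the free edge (x = 0), underside there 9 mm above the counter. The slot below is open at both sides.
- table: The wooden counter; its level top is at z = 0.
- tumbler_mid: Bystander: glass tumbler between the trays, 58 mm across, 85 mm high; origin under its centre.
- measure: Bystander: small steel measuring cup, 48 mm across, 45 mm high, between the two loose strips; origin under its centre.
- tumbler_left: Bystander: glass tumbler at the left, 72 mm across, 90 mm high; origin under its centre.
- mug: Bystander: white mug at the right, 80 mm across, 85 mm high; origin under its centre.
- jar_small: Bystander: small lidded glass jar at the left, 68 mm across, 100 mm high; origin under its centre.
- dish: Bystander: shallow blue bowl at the right, 100 mm across, 30 mm high; origin under its centre.
Things that resemble listed ones, but are neither listed nor needed, are in the scene too. Leave any yellow look-alike of the strip_a alone.

How it is judged:
At the end, for the whole second after the job is handed in: Both ends of the strip's long edge at least 22 mm under the open tray's lap (30 is home), centred within 15 mm, flat (0.03 rad), at rest; both laps down (under 0.03 rad), the other strip within 12 mm of its place; fingers still on the strip (over 2 N), pressing it on the counter with over 5 N (x of each of strip_a_left, strip_a_right in the frame of tray_1 above 0.022 m and y of strip_a in the frame of tray_1 between -0.015 and 0.015 m and angle between strip_a's own z axis and vertical below 0.03 rad and height (world z) of strip_a below 0.004 m and value of joint each of lap_1, lap_2 below 0.03 rad and contact force between the fingers and strip_a above 2 N and contact force between strip_a and table above 5 N and linear speed of strip_a below 0.02 m/s and distance of strip_b from where it was at the start of the episode below 0.012 m); the arm keeps its last pose, push and grip.
It fails at once if a lap plate is lifted: the free edge rises more than about 6 mm (value of joint any of lap_1, lap_2 above 0.08 rad).
It fails at once if the strip that is already fitted is shifted by more than 12 mm (distance of strip_b from where it was at the start of the episode above 0.012 m).
It fails at once if the short strip or another bystander is moved by more than 30 mm (distance of any of tumbler_mid, measure, tumbler_left, mug, jar_small, dish, strip_c from where it was at the start of the episode above 0.03 m).
It also fails if it takes over 40 s, if anything falls off the work surface, if the arm or the gripper's body presses on something with over 40 N, if the wrist force passes 120 N, or if a joint passes its speed limit or range.

## Working session

There is one attempt and no reset: what is moved stays moved. The work goes in short steps, each a Python script; the robot and the scene stay as the last script left them, time stands still between calls to the robot, and variables do not carry over. Pictures are saved under pics/ and viewed, about 8 in all and at most 12, crops included, and the job is handed in when it is done.

```bash
mkdir -p pics; cat > h.py <<'E'
from station import env, planner, sensors, viewer, nets
import numpy as np, cv2
def px2w(cam,uv,z):
    m=viewer.camera_model(cam);K=np.array(m["K"]);d=np.array(m["dist_coeffs"]);T=np.array(m["T"])
    p=cv2.undistortPoints(np.array(uv,float).reshape(-1,1,2),K,d).reshape(-1,2)
    r=np.c_[p[:,0],-p[:,1],-np.ones(len(p))]@T[:3,:3].T; o=T[:3,3]
    return o+r*((z-o[2])/r[:,2])[:,None]
def w2px(cam,P):
    m=viewer.camera_model(cam);K=np.array(m["K"]);d=np.array(m["dist_coeffs"]);T=np.linalg.inv(np.array(m["T"]))
    c=np.atleast_2d(P)@T[:3,:3].T+T[:3,3]; c=c*[1,-1,-1]
    return cv2.projectPoints(c.reshape(-1,1,3),np.zeros(3),np.zeros(3),K,d)[0].reshape(-1,2)
E
python3 - <<'E'
from h import *
for c in ("scene","top"):
    im=viewer.grab_frame(c); cv2.imwrite(f"pics/{c}0.png",im)
    T=np.array(viewer.camera_model(c)["T"]);print(c,T.round(3).tolist())
    for l in ("strip_a","tray_1","strip_c"):
        for r in nets.cut_out(l,c):
            print(l,round(r["score"],2),np.round(r["rect"],0).tolist())
print(sensors.get_state())
E
```

```text
scene [[0.379, -0.554, 0.741, 1.288], [0.925, 0.244, -0.291, -0.291], [-0.02, 0.796, 0.605, 0.686], [0.0, 0.0, 0.0, 1.0]]
strip_a 0.82 [227.0, 192.0, 56.0, 28.0]
strip_a 0.81 [252.0, 223.0, 60.0, 33.0]
strip_a 0.65 [395.0, 229.0, 58.0, 22.0]
strip_a 0.62 [356.0, 191.0, 41.0, 26.0]
strip_a 0.6 [358.0, 164.0, 46.0, 31.0]
tray_1 0.86 [281.0, 305.0, 120.0, 110.0]
tray_1 0.84 [424.0, 263.0, 124.0, 99.0]
strip_c 0.82 [227.0, 192.0, 56.0, 28.0]
strip_c 0.81 [252.0, 223.0, 60.0, 33.0]
strip_c 0.65 [395.0, 229.0, 58.0, 22.0]
strip_c 0.62 [356.0, 191.0, 41.0, 26.0]
strip_c 0.6 [358.0, 164.0, 46.0, 31.0]
top [[0.005, 0.991, -0.131, 0.391], [-1.0, 0.005, -0.003, 0.013], [-0.003, 0.131, 0.991, 1.153], [0.0, 0.0, 0.0, 1.0]]
strip_a 0.89 [403.0, 305.0, 72.0, 48.0]
strip_a 0.83 [267.0, 238.0, 42.0, 32.0]
strip_a 0.8 [392.0, 236.0, 62.0, 43.0]
strip_a 0.56 [261.0, 168.0, 64.0, 26.0]
tray_1 0.94 [395.0, 121.0, 89.0, 97.0]
tray_1 0.91 [274.0, 108.0, 97.0, 104.0]
strip_c 0.89 [403.0, 305.0, 72.0, 48.0]
strip_c 0.83 [267.0, 238.0, 42.0, 32.0]
strip_c 0.8 [392.0, 236.0, 62.0, 43.0]
strip_c 0.56 [261.0, 168.0, 64.0, 26.0]
{'clock': 0.4, 'q': array([ 1.13585232e+00,  1.58465108e-01,  1.59719858e+00,  2.17491559e-05,
        1.38623477e+00, -2.10104216e-01]), 'joint_velocities': array([ 1.13807645e-03, -1.08630604e-03, -1.68983983e-03,  1.84792970e-05,
       -8.18922946e-04,  2.90591385e-04]), 'joint_torque': array([-4.96044140e-04, -3.85079420e+01, -3.21889508e+01,  7.00120535e-02,
        3.28445644e-02, -6.11750625e-05]), 'position': array([0.12816011, 0.56041078, 0.21446496]), 'orientation': array([ 1.12185233e-01,  9.93687300e-01, -1.41630244e-04, -5.86025696e-05]), 'wrist_force': array([-0.26270501,  0.01646843, -0.63065536]), 'ft_torque': array([ 0.02345362, -0.02304574, -0.02595961]), 'gripper_width': 1.0021773671244028}
```

```bash
python3 - <<'E'
import cv2
im=cv2.imread("pics/top0.png")
cv2.imwrite("pics/top0c.png",cv2.resize(im[50:350,190:490],(800,600) if 0 else (600,600),interpolation=cv2.INTER_CUBIC))
s=cv2.imread("pics/scene0.png");cv2.imwrite("pics/scene0c.png",cv2.resize(s[130:380,180:500],(768,600),interpolation=cv2.INTER_CUBIC))
E
```

```text
(no output)
```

View pics/top0c.png

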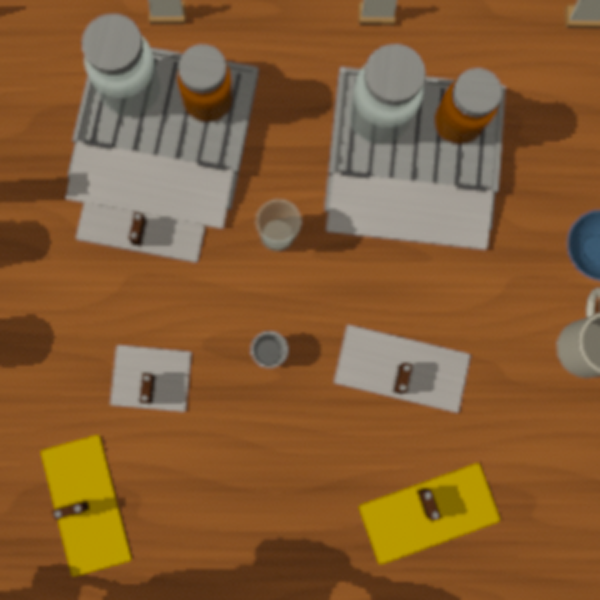

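View pics/scene0c.png

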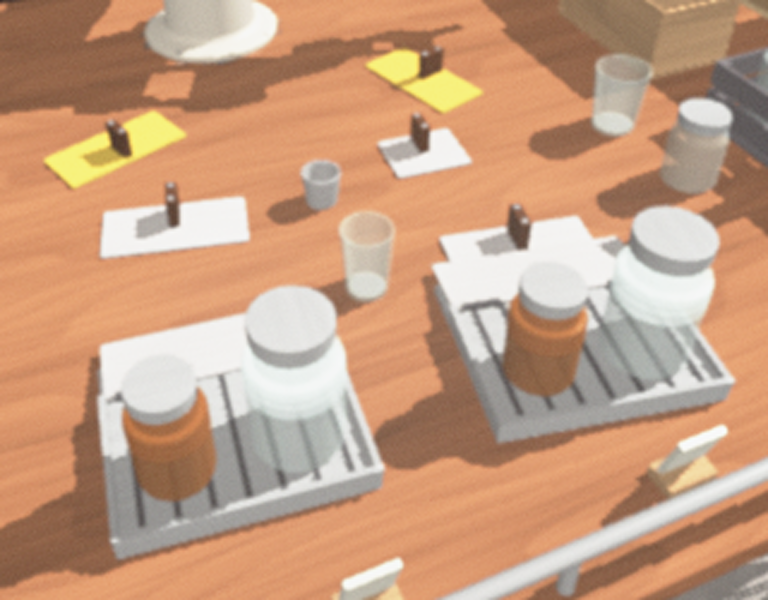

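The top crop (2x, offset 190,50) shows the right tray open, with its lap free edge running from about (327,232) to (489,248). The loose full-width strip is at about (403,368), with its bar on the robot side. The fitted strip is under the left tray. Next I'll fit poses by matching projected outlines to the image.

```bash
cat >> h.py <<'E'
from scipy.optimize import minimize
def tf(p,P):
    P=np.atleast_2d(P);c,s=np.cos(p[2]),np.sin(p[2])
    return np.c_[p[0]+c*P[:,0]-s*P[:,1],p[1]+s*P[:,0]+c*P[:,1],P[:,2]]
STRIP=np.array([[40,85,4],[40,-85,4],[-40,-85,4],[-40,85,4]])/1e3
LAP=np.array([[0,110,12],[0,-110,12],[80,-110,25],[80,110,25]])/1e3
def poly(cam,p,M,s=4):
    m=np.zeros((400*s,640*s),np.uint8);cv2.fillPoly(m,[np.round((w2px(cam,tf(p,M))+.5)*s).astype(int)],1);return m
def edgefit(cam,img,p0,M,edges=range(4),it=6,r=5,n=30):
    # snap polygon edges to gradient peaks along normals, least squares on pose
    from scipy.ndimage import map_coordinates
    from scipy.optimize import least_squares
    g=cv2.GaussianBlur(img,(0,0),0.8).min(2).astype(float);p=np.array(p0,float)
    for k in range(it):
        rr=r if k<3 else max(2,r/2); obs=[]
        for e in edges:
            A,B=M[e],M[(e+1)%4]
            for t in np.linspace(.06,.94,n):
                P=A+(B-A)*t;u=w2px(cam,tf(p,P))[0];q=w2px(cam,tf(p,P+(B-A)*.01))[0]-u
                nn=np.array([-q[1],q[0]])/np.linalg.norm(q);c=w2px(cam,tf(p,M.mean(0)))[0]
                if nn@(c-u)<0: nn=-nn
                s=np.arange(-rr,rr+.1,.25);v=map_coordinates(g,[u[1]+s*nn[1],u[0]+s*nn[0]],order=1)
                d=np.gradient(v);i=d.argmax()
                if d[i]>3: obs.append((P,u+s[i]*nn,nn))
        Ps=np.array([o[0] for o in obs]);U=np.array([o[1] for o in obs]);N=np.array([o[2] for o in obs])
        f=lambda x:((w2px(cam,tf(x,Ps))-U)*N).sum(1)
        sol=least_squares(f,p,loss="soft_l1",f_scale=.4,x_scale=[.01,.01,.05]);p=sol.x
    return p,len(obs),np.sqrt(np.median(f(p)**2))
def draw(cam,img,items,s=4):
    o=cv2.resize(img,None,fx=s,fy=s,interpolation=cv2.INTER_CUBIC)
    for p,M in items: cv2.polylines(o,[np.round((w2px(cam,tf(p,M))+.5)*s).astype(int)],True,(0,0,255),1)
    return o
E
python3 - <<'E'
from h import *
im=cv2.imread("pics/top0.png")
f=lambda x,y:[190+x/2,50+y/2]
def init(pts,z): # left,right edge ends
    a,b=px2w("top",pts,z); d=a-b; return a,b,np.arctan2(-d[0],d[1])
a,b,y=init([f(347,325),f(469,352)],.004);c=(a+b)/2-.04*np.array([np.cos(y),np.sin(y),0])
ps=[c[0],c[1],y]
a,b,yt=init([f(327,232),f(489,248)],.012);c=(a+b)/2;pt=[c[0],c[1],yt]
a,b,y2=init([f(68,199),f(225,226)],.012);c=(a+b)/2;p2=[c[0],c[1],y2]
print(ps,pt,p2)
s=edgefit("top",im,ps,STRIP);t=edgefit("top",im,pt,LAP,edges=[0,1,3]);t2=edgefit("top",im,p2,LAP,edges=[1,3])
print("strip",s);print("tray",t);print("tray2",t2)
print("lapwidth",np.linalg.norm(px2w("top",[f(327,232)],.012)-px2w("top",[f(489,248)],.012)))
for l in ("tumbler_mid","measure","mug","dish"):
    for r in nets.cut_out(l,"top")[:1]: q=r["rect"];print(l,round(r["score"],2),px2w("top",[[q[0],q[1]+q[3]/2]],0).round(3),px2w("top",[q[:2]],.03).round(3))
o=draw("top",im,[(s[0],STRIP),(t[0],LAP)]);cv2.imwrite("pics/fit0.png",o[560:1060,1340:1780])
E
```

```text
[np.float64(0.4675912083248644), np.float64(-0.17984880146887333), np.float64(-0.21511737719780616)] [np.float64(0.6409187965975863), np.float64(-0.18969875099289127), np.float64(-0.09421813510783429)] [np.float64(0.6778640113406456), np.float64(0.16869864035062926), np.float64(-0.1712093838534483)]Traceback (most recent call last):
  File "<stdin>", line 11, in <module>
  File "h.py", line 30, in edgefit
    P=A+(B-A)*t;u=w2px(cam,tf(p,P))[0];q=w2px(cam,tf(p,P+(B-A)*.01))[0]-u
                  ~~~~^^^^^^^^^^^^^
  File "h.py", line 9, in w2px
    m=viewer.camera_model(cam);K=np.array(m["K"]);d=np.array(m["dist_coeffs"]);T=np.linalg.inv(np.array(m["T"]))
ValueError: time passes only in moves, steps and waits
```

```bash
python3 - <<'E'
s=open("h.py").read()
s=s.replace("viewer.camera_model(cam)","cm(cam)").replace("import numpy as np, cv2","import numpy as np, cv2, functools\n@functools.lru_cache\ndef cm(c): return viewer.camera_model(c)",1)
open("h.py","w").write(s)
E
cat > fit0.py <<'E'
from h import *
im=cv2.imread("pics/top0.png")
ps=[.4676,-.1798,-.215];pt=[.6409,-.1897,-.0942]
s=edgefit("top",im,ps,STRIP);t=edgefit("top",im,pt,LAP,edges=[0,1,3])
print("strip",s);print("tray",t)
for l in ("tumbler_mid","measure","mug","dish"):
    for r in nets.cut_out(l,"top")[:1]: q=r["rect"];print(l,round(r["score"],2),px2w("top",[[q[0],q[1]+q[3]/2]],0).round(3),px2w("top",[q[:2]],.03).round(3))
o=draw("top",im,[(s[0],STRIP),(t[0],LAP)]);cv2.imwrite("pics/fit0.png",o[560:1060,1340:1780])
E
python3 fit0.py
```

```text
strip (array([ 0.46732617, -0.17874021, -0.23457306]), 120, np.float64(0.4560655108608302))
tray (array([ 0.64072763, -0.18598044, -0.11081928]), 90, np.float64(0.5302959899972518))
tumbler_mid 0.78 [[ 0.623 -0.013  0.   ]] [[ 0.654 -0.012  0.03 ]]
measure 0.56 [[ 0.468 -0.002  0.   ]] [[ 0.49  -0.002  0.03 ]]
mug 0.9 [[ 0.454 -0.449  0.   ]] [[ 0.513 -0.44   0.03 ]]
dish 0.77 [[ 0.594 -0.46   0.   ]] [[ 0.634 -0.45   0.03 ]]
```

View pics/fit0.png

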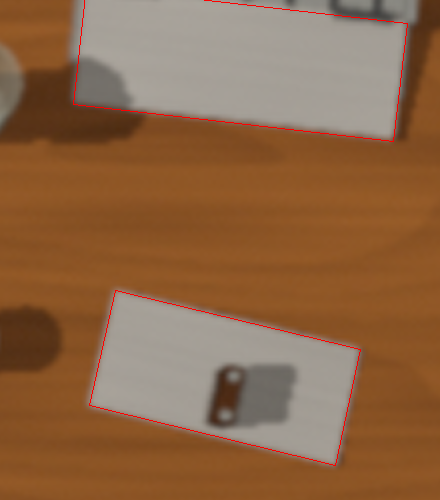

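The strip fit is tight on all edges, and the tray's free edge fits well too. Next step: grasp the bar.

```bash
cat >> h.py <<'E'
from scipy.spatial.transform import Rotation as Ro
def quat(psi,flip):
    y=np.array([-np.sin(psi),np.cos(psi),0])*(-1 if flip else 1);z=np.array([0,0,-1.])
    return Ro.from_matrix(np.c_[np.cross(y,z),y,z]).as_quat()
def st(tag):
    s=sensors.get_state();print(tag,"t",round(s["clock"],2),"p",s["position"].round(4),"F",s["wrist_force"].round(2),"M",s["ft_torque"].round(2),"w",round(s["gripper_width"],3),"yaw",round(np.arctan2(*(Ro.from_quat(s["orientation"]).as_matrix()[[0,1],1]*[-1,1])),4));return s
SP=np.array([.4673,-.1787,-.2346]);TP=np.array([.6407,-.1860,-.1108])
def bar(p,z): return tf(p,[[-.015,0,z]])[0]
E
python3 - <<'E'
from h import *
for fl in (0,1): print(fl,planner.ik(bar(SP,.1),quat(SP[2],fl)), planner.ik(bar(TP,.01),quat(TP[2],fl)))
q=quat(SP[2],0)
env.move_pose(bar(SP,.09),q);st("above")
im=viewer.grab_frame("scene");cv2.imwrite("pics/s1.png",im)
cv2.imwrite("pics/s1c.png",cv2.resize(im[120:320,180:420],(720,600),interpolation=cv2.INTER_CUBIC))
E
```

```text
0 [-6.18854617e-01  4.99806462e-02  1.95385906e+00 -4.44089210e-16
  1.13775295e+00 -1.95505094e+00] [-4.71310279e-01  5.70923371e-01  1.49920889e+00 -4.44089210e-16
  1.07146039e+00 -1.93130661e+00]
1 [-6.18854617e-01  4.99806462e-02  1.95385906e+00 -4.44089210e-16
  1.13775295e+00  1.18654171e+00] [-4.71310279e-01  5.70923371e-01  1.49920889e+00 -4.44089210e-16
  1.07146039e+00  1.21028605e+00]
above t 3.46 p [ 0.453  -0.1747  0.0901] F [-0.51 -0.27  0.81] M [-0.04  0.04  0.01] w 0.998 yaw -0.2337
```

View pics/s1c.png

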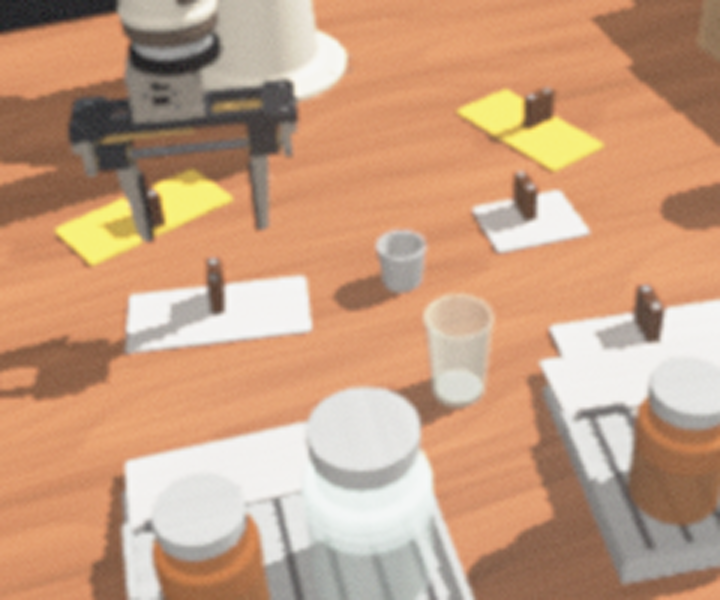

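The open fingers straddle the bar line, as planned. I'll grasp now and cross-check the fits in the scene camera.

```bash
python3 - <<'E'
from h import *
im=cv2.imread("pics/scene0.png")
print("scene strip",edgefit("scene",im,SP,STRIP));print("scene tray free edge+right",edgefit("scene",im,TP,LAP,edges=[0,1],r=4))
env.move_l(bar(SP,.007),max_speed=.1);st("down")
env.clamp(40);st("clamp")
env.move_l(bar(SP,.022),max_speed=.08);env.hold(.2);st("lift")
# to standoff: tucking edge 25 mm before the lap edge
p=tf(TP,[[-.065,0,0]])[0];P=[p[0],p[1],TP[2]]
env.move_l(bar(P,.022),quat(TP[2],0),max_speed=.12);env.hold(.2);st("standoff")
for c in ("top","scene"): cv2.imwrite(f"pics/{c}2.png",viewer.grab_frame(c))
t=cv2.imread("pics/top2.png")
o=draw("top",t,[(P,STRIP+[0,0,.015]),(TP,LAP)]);cv2.imwrite("pics/fit2.png",o[560:1060,1300:1800])
s=cv2.imread("pics/scene2.png");o=draw("scene",s,[(P,STRIP+[0,0,.015]),(TP,LAP)],3);cv2.imwrite("pics/fit2s.png",o[540:1000,560:1200])
print(edgefit("top",t,P,STRIP+[0,0,.015],edges=[0,1]),edgefit("scene",s,P,STRIP+[0,0,.015],edges=[0,1,3]))
E
```

```text
scene strip (array([ 0.46930209, -0.17951029, -0.23075727]), 117, np.float64(0.502974645300296))
scene tray free edge+right (array([ 0.64131894, -0.18690947, -0.12319766]), 52, np.float64(0.244649059539273))
down t 4.49 p [ 0.4532 -0.1756  0.0076] F [-0.17 -0.02  0.18] M [-0.06 -0.03  0.03] w 1.003 yaw -0.2346
clamp t 5.65 p [ 0.4527 -0.1751  0.007 ] F [0.47 0.24 0.4 ] M [ 0.04  0.01 -0.04] w 0.152 yaw -0.2347
lift t 6.19 p [ 0.4524 -0.175   0.0217] F [ 0.63  0.35 -1.52] M [-0.01 -0.01 -0.02] w 0.146 yaw -0.2346
standoff t 7.44 p [ 0.5607 -0.1772  0.022 ] F [ 0.13  0.05 -0.94] M [-0.02  0.04  0.02] w 0.154 yaw -0.1112Traceback (most recent call last):
  File "<stdin>", line 14, in <module>
  File "h.py", line 40, in edgefit
    sol=least_squares(f,p,loss="soft_l1",f_scale=.4,x_scale=[.01,.01,.05]);p=sol.x
    return func(*args, **kwargs)
    vector_fun = VectorFunction(
        fun_wrapped,
    ...<6 lines>...
        workers=workers
    )
    self._update_fun()
    ~~~~~~~~~~~~~~~~^^
    self.f = self.fun_wrapped(xp_copy(self.x))
             ~~~~~~~~~~~~~~~~^^^^^^^^^^^^^^^^^
    return np.atleast_1d(self.fun(x))
                         ~~~~~~~~^^^
    return self.f(x, *self.args, **self.kwargs)
           ~~~~~~^^^^^^^^^^^^^^^^^^^^^^^^^^^^^^
  File "h.py", line 39, in <lambda>
    f=lambda x:((w2px(cam,tf(x,Ps))-U)*N).sum(1)
                          ~~^^^^^^
  File "h.py", line 17, in tf
    return np.c_[p[0]+c*P[:,0]-s*P[:,1],p[1]+s*P[:,0]+c*P[:,1],P[:,2]]
                        ~^^^^^
IndexError: index 0 is out of bounds for axis 1 with size 0
```

View pics/fit2.png

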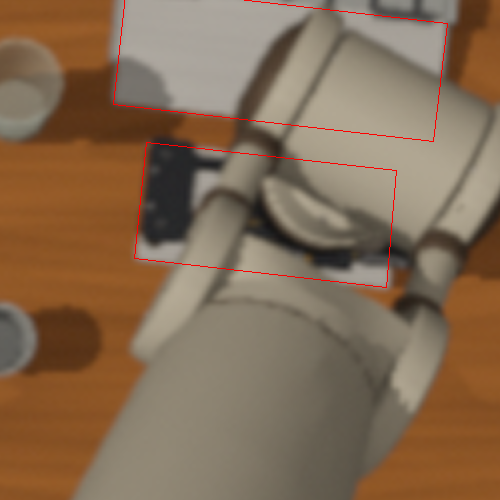

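View pics/fit2s.png

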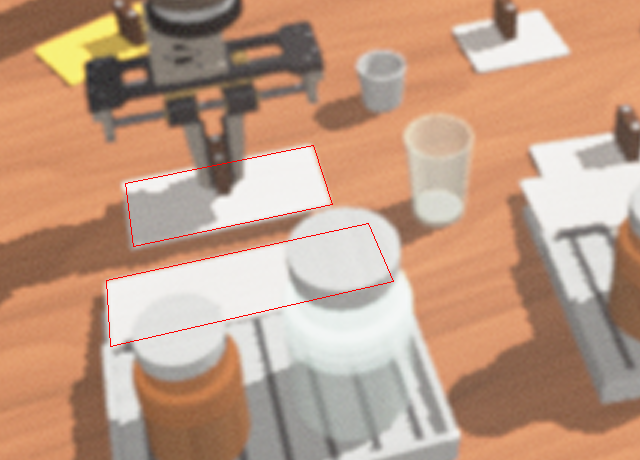

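Strip and tray outlines match in both cameras. The scene fit gives tray yaw -0.123 against -0.111 from the top; I'll use -0.116. I'll lower the strip, then insert it with a force guard.

```bash
python3 - <<'E'
from h import *
T=np.array([.6409,-.1864,-.116]);q=quat(T[2],0);d=np.array([np.cos(T[2]),np.sin(T[2])])
def tgt(x,z): p=tf(T,[[x,0,0]])[0];return bar([p[0],p[1],T[2]],z)
env.move_l(tgt(-.065,.0074),q,max_speed=.05);env.hold(.2);s0=st("low")
f0=s0["wrist_force"]
env.move_l(tgt(-.025,.0074),max_speed=.05);s=st("15 in")
x=-.025
if (s["wrist_force"]-f0)[:2]@d>-8:
    while x<-.003:
        x+=.002;env.move_l(tgt(x,.0074),max_speed=.03);s=sensors.get_state();f=(s["wrist_force"]-f0)
        print(round(x,3),"along",round(f[:2]@d,2),"fz",round(f[2],2),"Mz",s["ft_torque"][2].round(2))
        if f[:2]@d<-12: break
env.hold(.2);s=st("end");L=s["position"][:2]-T[:2];print("strip x in tray",L@d+.015)
for c in ("top","scene"): cv2.imwrite(f"pics/{c}3.png",viewer.grab_frame(c))
im=cv2.imread("pics/scene3.png")
o=draw("scene",im,[(T,LAP)],4);cv2.imwrite("pics/fit3s.png",o[720:1280,740:1500])
E
```

```text
low t 8.18 p [ 0.5611 -0.1769  0.007 ] F [-0.07  0.56 -1.24] M [ 0.03  0.05 -0.02] w 0.153 yaw -0.1159
15 in t 9.13 p [ 0.6009 -0.1816  0.0072] F [ 0.82  0.59 -2.48] M [-0.    0.03 -0.01] w 0.149 yaw -0.116
-0.023 along 0.0 fz -0.38 Mz 0.07
-0.021 along 0.86 fz -1.42 Mz 0.02
-0.019 along 1.4 fz -0.05 Mz -0.03
-0.017 along 0.56 fz -0.87 Mz -0.02
-0.015 along 0.22 fz 0.16 Mz 0.03
-0.013 along 0.19 fz 0.16 Mz 0.02
-0.011 along -0.55 fz -0.61 Mz 0.04
-0.009 along -0.6 fz -0.51 Mz 0.04
-0.007 along -4.62 fz 2.87 Mz 0.42
-0.005 along -14.23 fz 9.25 Mz 0.27
end t 11.83 p [ 0.6177 -0.1837  0.0073] F [-13.86   1.38   8.28] M [0.14 2.15 0.36] w 0.149 yaw -0.1144
strip x in tray -0.008368514440102812
```

View pics/fit3s.png

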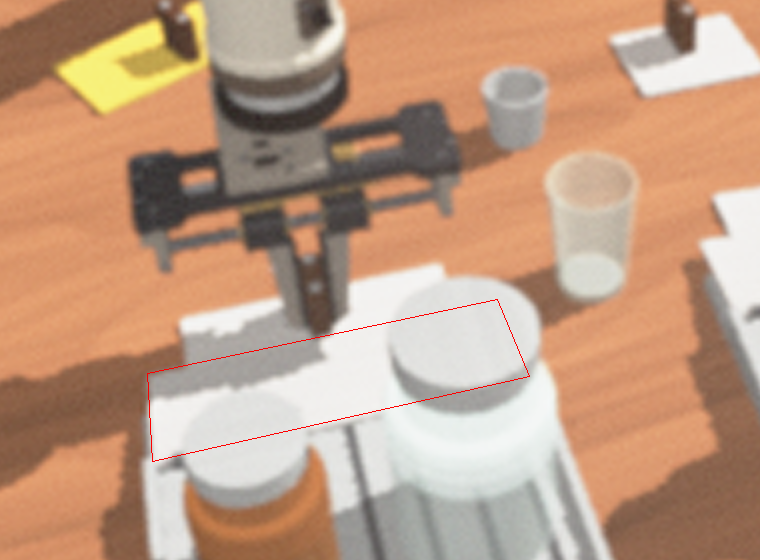

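It's tucked and has hit the stop: the force rises at strip x ≈ -8 mm by my estimate, where home is -10. The strip's visible margins beside the lap look centred. I'll ease the push and press down.

```bash
python3 - <<'E'
from h import *
T=np.array([.6409,-.1864,-.116]);q=quat(T[2],0)
def tgt(x,z): p=tf(T,[[x,0,0]])[0];return bar([p[0],p[1],T[2]],z)
x=-.0075;z=.0065
while z>-.012:
    env.move_l(tgt(x,z),q,max_speed=.03);env.hold(.15);s=st(f"z {z:.4f}")
    if s["wrist_force"][2]>20: break
    z-=.001
env.hold(.5);st("final")
for c in ("top","scene"): cv2.imwrite(f"pics/{c}4.png",viewer.grab_frame(c))
im=cv2.imread("pics/scene4.png")
p=tf(T,[[-.010,0,0]])[0];S=[p[0],p[1],T[2]]
o=draw("scene",im,[(T,LAP),(S,STRIP)],4);cv2.imwrite("pics/fit4s.png",o[720:1280,740:1500])
E
```

```text
z 0.0065 t 12.33 p [ 0.6175 -0.1837  0.007 ] F [-7.24  0.57  5.4 ] M [0.18 1.   0.39] w 0.154 yaw -0.1149
z 0.0055 t 12.73 p [ 0.6175 -0.1837  0.0069] F [-9.96  2.17 10.83] M [0.41 1.42 0.36] w 0.149 yaw -0.1148
z 0.0045 t 13.13 p [ 0.6175 -0.1837  0.0068] F [-13.5    2.89  16.82] M [0.57 1.86 0.36] w 0.15 yaw -0.1146
z 0.0035 t 13.53 p [ 0.6175 -0.1837  0.0068] F [-16.74   4.87  21.76] M [0.77 2.29 0.35] w 0.151 yaw -0.1146
final t 14.03 p [ 0.6175 -0.1837  0.0068] F [-15.76   3.65  22.42] M [0.72 2.31 0.28] w 0.147 yaw -0.1145
```

View pics/fit4s.png

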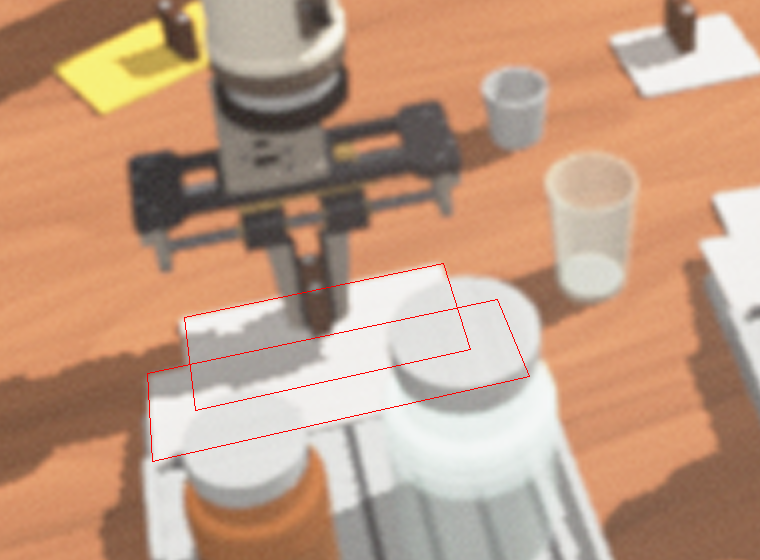

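```bash
python3 - <<'E'
from h import *
T=np.array([.6409,-.1864,-.116])
a=cv2.imread("pics/scene0.png");b=cv2.imread("pics/scene4.png")
for i in (a,b): print(edgefit("scene",i,T,LAP,edges=[1],r=3)[0], edgefit("scene",i,T,LAP,edges=[0,1],r=3)[0])
d=cv2.absdiff(a,b).max(2)
print("change right tray jars/other strip area",d[195:300,375:480].mean().round(2))
st("pre");env.hand_in()
E
```

```text
Traceback (most recent call last):
  File "h.py", line 40, in edgefit
    sol=least_squares(f,p,loss="soft_l1",f_scale=.4,x_scale=[.01,.01,.05]);p=sol.x
  File "h.py", line 39, in <lambda>
    f=lambda x:((w2px(cam,tf(x,Ps))-U)*N).sum(1)
                          ~~^^^^^^
  File "h.py", line 17, in tf
    return np.c_[p[0]+c*P[:,0]-s*P[:,1],p[1]+s*P[:,0]+c*P[:,1],P[:,2]]
                        ~^^^^^
IndexError: index 0 is out of bounds for axis 1 with size 0
```

```bash
python3 - <<'E'
from h import *
a=cv2.imread("pics/scene0.png");b=cv2.imread("pics/scene4.png")
d=cv2.absdiff(a,b).max(2)
for n,R in dict(fitted_tray=(195,300,375,480),open_tray_lap_left_corner=(270,300,218,235)).items(): print(n,d[R[0]:R[1],R[2]:R[3]].mean().round(2))
st("pre");env.hand_in()
E
```

```text
fitted_tray 3.95
open_tray_lap_left_corner 27.43
pre t 14.13 p [ 0.6175 -0.1837  0.0068] F [-16.16   4.58  22.45] M [0.77 2.25 0.36] w 0.151 yaw -0.1146
the job is handed in; nothing more can be done
```

The loose full-width strip is tucked under the lap of the right-hand (open) tray and seated against its stop. I handed the job in at about 14 s with the gripper still holding the strip and pressing it down; no verdict is reported.

**What the last checks showed**
- **Position:** the push force rose to about 14 N at an estimated strip x of -8 mm. Home is -10 mm, so that agrees within calibration error. In the scene picture the strip lies about 1–2 mm from the drawn home outline, and centred.
- **Pressing:** the wrist reads about 22 N upward and about 16 N of push against the stop. The grip is steady on the bar. The fingertips are at 6.8 mm, against 7.0 mm when I gripped the strip flat on the counter, so it should be flat.
- **Fitted strip:** the area around the left tray and its strip shows almost no change from the first picture (mean difference 4).

**What was not clean**
- **Open lap:** the picture comparison at its corner gave a mean difference of 27. I put that down to the arm's shadow, which falls there. An automatic fit of that edge crashed, so I have only the visual match to the drawn lap outline to say it is down.
- **Tray angle:** the two cameras disagreed slightly (-0.111 and -0.123 rad). I used -0.116.
- **Other bystanders:** I checked these only by eye. The tumbler, measuring cup and short strip look unmoved; the mug, dish, left tumbler and small jar were outside the last view.

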